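# Lay a mirrored moulding block into the squaring gauge

### The job

The tall wooden block with the mirror mosaic stands on end on the green mat. Push it over, high up on its mirrored side, so that it lies on its back with the mirrors up and its top end towards the red stop (tip it, do not lift it off the bench); then slide it gently up snug against both the long fence and the red stop, leave it lying flush there, and leave everything else alone. The stop is locked and has no scale, so feel for it, and never press the block hard against fence or stop (keep well under 20 N).

Things in the scene. Friction and masses are not known exactly. Their poses are not given: they have to be found in the camera images.
- block: loose pine block, 0.3 to 0.6 kg, on end at first: 70 (x) x 90 (y) x 180 mm tall (z). Silver and blue mirror tiles on its -x face, 30 to 134 mm above the foot; dark band round it 166 mm up. Origin: centre of its foot; z points from foot to top end. Its +x side looks towards the stop (within 15 degrees). Fingers pressing it with over 25 N spoil it. Friction to slide it lying: 1.5 to 5 N
- block_top (a point): centre of the block's top end face, 180 mm from its origin along its z; axes as the block's. This end must finish against the stop. Pushed at about 160 mm height on the -x face, the block tips about its +x foot edge without sliding, passes its balance point at about 21 degrees, then falls by itself onto its +x face, mirrors up
- block_foot (a point): centre of the block's foot face, the same point as the block's origin; axes as the block's
- gauge: fixed straight aluminium fence 540 long, 30 thick, 35 mm high; its rubber working face gives 1 mm per 3.5 N; a flat green mat before it. Origin: on the bench, at the middle of the fence's working face. x points along the fence towards the stop, y into the fence (away from the robot): mat and block lie at negative y. Pressing the block on fence or stop with over 25 N fails
- stop_rail (a point): fixed point on the fence face, 155 mm from the gauge origin, 30 mm up; NOT the stop. The red stop, a plate 12 mm thick, 4 to 50 mm above the bench, reaching 120 mm from the fence, its flat face square to the fence, looks back along -x. It is locked anywhere within 35 mm of this point along x, unmeasured, and its face is sprung: gives 1 mm per 2.5 N, 12 mm at most
- tiles_a: low stack of blue and silver mirror tiles, 50 x 35 x 24 mm, loose on the bench past the stop. Bystander, to be left where it is. Origin: centre of the underside.
- tiles_b: stack of silver mirror tiles, 50 x 35 x 36 mm, loose, beyond the fence. Bystander, to be left where it is. Origin: centre of the underside.
- glue: terracotta-coloured glue bottle with white cap, 60 mm across, 170 mm tall, loose. Bystander, to be left where it is. Origin: centre of the underside.
- scraper: spatula lying flat, loose, beyond the fence. Bystander, to be left where it is. Origin: centre of the underside.
- offcut: light wood offcut 160 x 35 x 20 mm, loose, on the robot's side. Bystander, to be left where it is. Origin: centre of the underside.
- cup: blue enamel cup, 70 mm across, 80 mm tall, loose. Bystander, to be left where it is. Origin: centre of the underside.
- tape: yellow roll 80 mm across, 25 mm tall, loose, on the robot's side. Bystander, to be left where it is. Origin: centre of the underside.
Things that resemble listed ones, but are neither listed nor needed, are in the scene too. Several things have the shape of the block; the one meant has the colours described above.

How it is judged:
By the outcome, as a careful person would: the job done as asked, in the order asked, and still so for the second after the job is handed in, with the robot touching nothing.
It also fails if it takes over 72 s, if anything falls off the work surface, if the arm or the gripper's body presses on something with over 40 N, if the wrist force passes 120 N, or if a joint passes its speed limit or range.

### The arm

A 6-joint arm with a two-finger parallel gripper is mounted at the origin on the work surface. World frame = base frame: x ahead of the robot, y to its left, z up, the work surface at z = 0. Lengths are in m, angles in rad, forces in N, time in s.
With the tool pointing down it reaches from about 0.325 to 0.875 m from the base axis. Payload 4.4 kg.
Tool frame: the origin (TCP) lies at the very end of the fingers, on their centre line; the grasp point (between the pads) lies arm.grip_depth behind it (arm.grip_depth is the distance from the TCP to the grasp point, in m); z points along the fingers, y is the line along which they close (so a half turn about z gives the same grasp; the last joint's range is limited). The gripper opens to 85 mm and grips with 20 to 120 N. Pads are 22 mm wide; open, the fingers measure 114 mm over their backs; the gripper's body (76 mm by 85 mm) begins 54 mm behind the grasp point. The pads swing forward as they close: fully open they stand 13 mm farther back than shut.
Start: joints at [-1.385, 0.207, 1.542, -0, 1.393, -0.15], TCP at [0.19, -0.543, 0.231] pointing down, gripper open.
Joint ranges: [-2.73, 2.73], [-0.86, 2.22], [0.23, 2.46], [-1.11, 4.25], [0.08, 2.63], [-2.82, 2.82]. Speed limits (rad/s): [2.79, 2.79, 3.14, 3.14, 3.14, 3.14].

### API

Orientations are given as a 3x3 rotation matrix whose columns are the frame's x, y, z axes.
In Python, from bench import arm, viewer, ticket gives the robot as it stands.
- The arm moves only by the shell command python3 -m creep 'ROWS'. ROWS is a JSON object of lists of equal length, an entry for each row: "hand": the finger opening in cm, from 0 to 8.54; "translation": the shift along the tool's x, y, z in cm, a list of three; "roll": the turn about the tool's z in degrees. A call has 1 to 20 rows; each row is the pose to reach, as a shift and turn from the pose commanded when the call began, along the tool's axes at that moment; what a row does not reach only later rows make up. A row lasts 1/8 s, in which the tool goes at most 62.5 mm and 10.7 degrees, less where a joint would pass 70% of its speed; a pose out of reach is approached as far as the arm can. A call with a gripper value outside its range is refused whole. The fingers move at their own pace and stop on an object; the grip force is fixed at half the most. Time passes only in rows, so rows that repeat a pose let the fingers close. It gives the time, the measured TCP pose, the force, the opening and the grip force at its end, in the units of the state.
- arm.state(): the state, without advancing time (a new reading comes with each control period).
- viewer.capture(name): name is "scene" or "top"; returns a dict with "frame" (420x560x3 uint8, red, green, blue), "fx", "fy", "cx", "cy" (pixels), "extrinsics" (4x4, takes a point from world to camera coordinates). Camera axes: x right, y up, looking along -z (the intrinsics and any distortion apply to the point x, -y, -z); pixel columns grow to the right and rows downward; lengths in m; the calibration is good to about 2 mm. A picture is of the moment at which its call begins. There is no depth.
- ticket.sign_off(): hands the job in; it is judged then, once.
The state is a dict: "t": time; "qpos": joint angles; "dq": joint speeds; "joint_torque": joint torques, N m; "ee_pos": TCP position; "orientation": TCP orientation; "contact_force": force on the tool from outside, world axes, zero at the start; "ft_torque": the same for the moment, N m; "grip_width": finger opening in m; "gripper_force": force on a finger pad.
Only numpy, scipy, OpenCV 4.12 (cv2) and the standard library are available. Lean on these libraries where they do the work, as an engineer would, in place of code of your own. Each camera call takes 0.05 s, during which the arm holds its last target. There are 200 camera calls.

## Working session

There is one attempt and no reset: what is moved stays moved. The work goes in short steps, Python scripts to look and compute and a shell command to move; the robot and the scene stay as the last step left them, time stands still between calls to the robot, and variables do not carry over. Pictures are saved under pics/ and viewed, at most 10 in all, crops included, and the job is handed in when it is done.

```bash
mkdir -p pics; ls
cat > h.py <<'E'
import numpy as np, cv2
from bench import arm, viewer, ticket
def cap(n,f=None):
    d=viewer.capture(n)
    if f: cv2.imwrite('pics/'+f,cv2.cvtColor(d['frame'],cv2.COLOR_RGB2BGR))
    return d
def ray(d,u,v):
    E=np.array(d['extrinsics']);R=E[:3,:3];t=E[:3,3]
    k=np.array([(u-d['cx'])/d['fx'],-(v-d['cy'])/d['fy'],-1.])
    return -R.T@t, R.T@k
def on(d,u,v,z=0):
    o,r=ray(d,u,v); return o+r*(z-o[2])/r[2]
def proj(d,p):
    E=np.array(d['extrinsics']);c=E[:3,:3]@np.array(p)+E[:3,3]
    return d['cx']+d['fx']*c[0]/-c[2], d['cy']-d['fy']*c[1]/-c[2]
E
python3 - <<'E'
from h import *
for n in('scene','top'):
    d=cap(n,n+'0.png'); print({k:v for k,v in d.items() if k!='frame'})
s=arm.state();print(s, arm.grip_depth)
E
```

```text
pics
{'fx': 384.59553648253365, 'fy': 384.59553648253365, 'cx': 282.61130162319245, 'cy': 206.81912517538632, 'extrinsics': array([[ 0.79933633,  0.60079729,  0.010201  , -0.45138094],
       [-0.56167581,  0.74103949,  0.36794125,  0.27972245],
       [ 0.21349876, -0.29983846,  0.92979308, -1.26229368],
       [ 0.        ,  0.        ,  0.        ,  1.        ]])}
{'fx': 440.7254270070086, 'fy': 440.7254270070086, 'cx': 278.24701837366166, 'cy': 215.3344943898726, 'extrinsics': array([[ 1.49955529e-02, -9.99886497e-01,  1.45794645e-03,
        -1.40874525e-02],
       [ 9.86367068e-01,  1.50317423e-02,  1.63872066e-01,
        -5.77771776e-01],
       [-1.63875381e-01, -1.01928187e-03,  9.86480522e-01,
        -1.22710461e+00],
       [ 0.00000000e+00,  0.00000000e+00,  0.00000000e+00,
         1.00000000e+00]])}
{'t': 0.1, 'qpos': array([-1.38453238e+00,  2.07319692e-01,  1.54282972e+00, -5.94737776e-07,
        1.39348224e+00, -1.50535067e-01]), 'dq': array([ 0.00122995, -0.00014251, -0.00334732,  0.00094865, -0.00021369,
       -0.00093474]), 'joint_torque': array([ 8.31923398e-05, -3.84090936e+01, -2.92547268e+01, -1.49721268e-04,
        4.80132134e-03,  1.26180052e-05]), 'ee_pos': array([ 0.18986106, -0.54202644,  0.2302416 ]), 'orientation': array([[ 9.43817344e-01,  3.30467364e-01, -3.78176293e-04],
       [ 3.30467439e-01, -9.43815266e-01,  2.00362883e-03],
       [ 3.05205379e-04, -2.01603459e-03, -9.99997921e-01]]), 'contact_force': array([ 0.57796163,  0.44778373, -0.11343133]), 'ft_torque': array([0.00131467, 0.01403635, 0.04454081]), 'gripper_force': 0.0, 'grip_width': 0.08530108785864614} 0.0187
```

```bash
python3 -c "
import cv2,numpy as np
a=cv2.imread('pics/scene0.png');print(a.shape)"
```

```text
(420, 560, 3)
```

View pics/scene0.png

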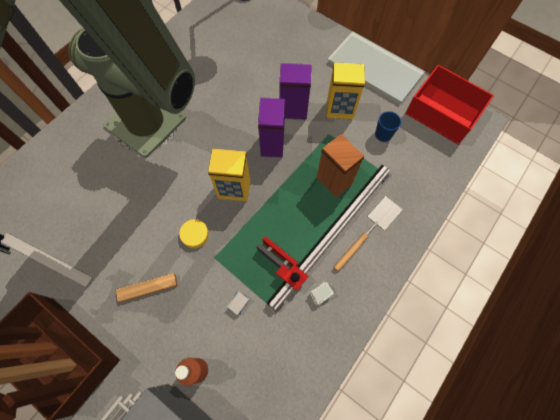

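View pics/top0.png

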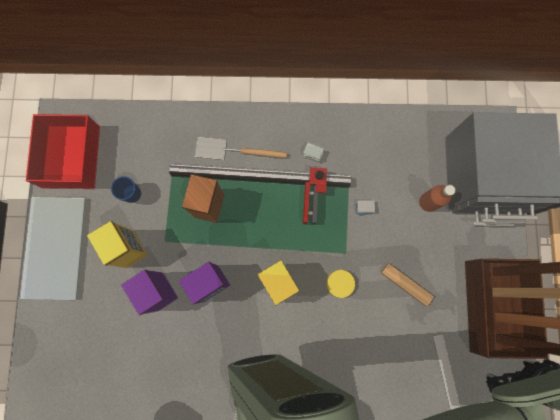

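The scene view shows the wooden block on the green mat at (340,165), the red stop at (280,265), purple blocks at (271,128) and (295,92), and yellow ones at (230,175) and (346,92). In the top view the wooden block is at (203,198), the purple ones at (150,292) and (203,283), and the yellow ones at (117,245) and (279,283). Only the wooden one is pine-coloured and on the mat. I'll confirm that in an enlarged crop.

Run:
```python
import cv2,numpy as np
a=cv2.imread('pics/top0.png')[150:260,155:365];b=cv2.imread('pics/scene0.png')[130:205,300:400]
a=cv2.resize(a,(798,418),interpolation=cv2.INTER_CUBIC)
cv2.imwrite('pics/c1.png',a)
b=cv2.resize(b,(700,525),interpolation=cv2.INTER_CUBIC)
cv2.imwrite('pics/c2.png',b)
```

```text
(no output)
```

View pics/c1.png

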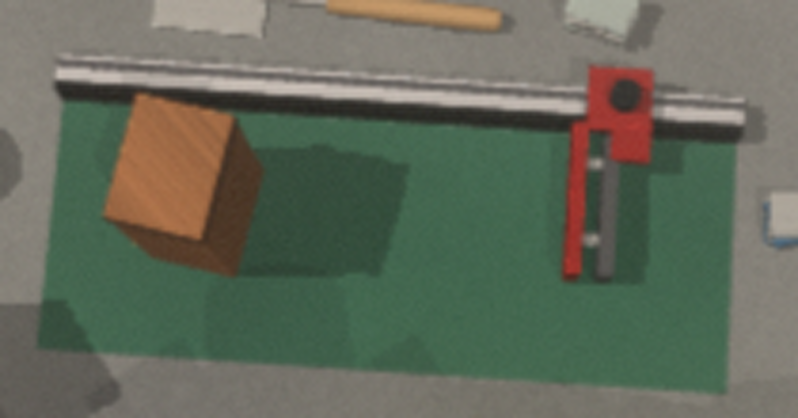

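View pics/c2.png

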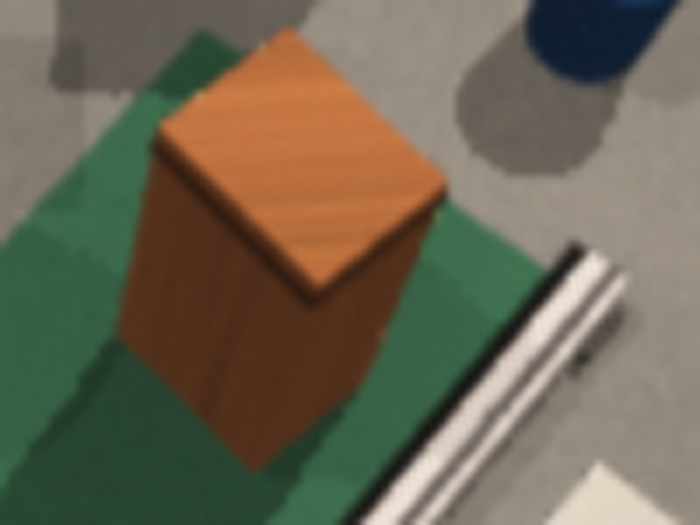

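The crops confirm it. The block on the mat is plain pine with a dark band near the top, and its hidden left face (+y) is the one away from the stop, so it carries the mirrors. In crop c1 the top-face corners are (137,93), (235,115), (198,240) and (105,215). The left edge of the red plate runs from (574,123) to (563,278).

```bash
cat >> h.py <<'E'
def c1(p): return p[0]/3.8+155-.37, p[1]/3.8+150-.37
E
python3 - <<'E'
from h import *
np.set_printoptions(precision=4,suppress=True)
d=cap('top'); s=cap('scene')
T=np.array([on(d,*c1(p),.18) for p in [(137,93),(235,115),(198,240),(105,215)]])
print(T, T.mean(0)); 
print('sides',[np.linalg.norm(T[i]-T[(i+1)%4]) for i in range(4)])
for i,j in((0,1),(3,2),(0,3),(1,2)): v=T[j]-T[i]; print(np.degrees(np.arctan2(v[1],v[0])))
print('foot BR', on(d,*c1((238,277)),0), 'right', on(d,*c1((262,170)),0))
S=np.array([on(s,p[0]/7+300-.43,p[1]/7+130-.43,.18) for p in [(290,28),(447,187),(318,290),(158,130)]]); print('scene top',S,S.mean(0))
print('fence base',on(d,*c1((62,100))),on(d,*c1((570,130))),on(d,*c1((740,138))))
print('fence top',on(d,*c1((58,84)),.035),on(d,*c1((570,112)),.035),on(d,*c1((742,124)),.035))
print('stop',on(d,*c1((574,123)),.05),on(d,*c1((563,278)),.05))
print('matBL',on(d,*c1((38,347))),on(d,*c1((725,392))))
print('camera',ray(d,0,0)[0],ray(s,0,0)[0])
E
```

```text
[[0.6623 0.2263 0.18  ]
 [0.6477 0.1579 0.18  ]
 [0.5598 0.1798 0.18  ]
 [0.5762 0.244  0.18  ]] [0.6115 0.202  0.18  ]
sides [np.float64(0.06988891104291041), np.float64(0.09056382644714901), np.float64(0.06628512190398893), np.float64(0.08792578886730251)]
-102.04540160554924
-104.28307167987494
168.33792092630273
166.01444392962588
foot BR [0.5612 0.1769 0.    ] right [0.6476 0.161  0.    ]
scene top [[0.5797 0.2407 0.18  ]
 [0.6659 0.2184 0.18  ]
 [0.651  0.1525 0.18  ]
 [0.5647 0.1724 0.18  ]] [0.6153 0.196  0.18  ]
fence base [0.7025 0.3233 0.    ] [ 0.6841 -0.084   0.    ] [ 0.6796 -0.2199  0.    ]
fence top [0.7063 0.3183 0.035 ] [ 0.69   -0.0819  0.035 ] [ 0.6825 -0.2158  0.035 ]
stop [ 0.6776 -0.0841  0.05  ] [ 0.5569 -0.0763  0.05  ]
matBL [0.5035 0.3312 0.    ] [ 0.4765 -0.2059  0.    ]
camera [ 0.369  -0.0067  1.3052] [ 0.7874 -0.3146  1.0754]
```

Measurements: block centre is about (0.613, 0.199) with its +x side at about -103.5°. The fence runs at about -92.4° with x≈0.69, and the stop face is at y≈-0.08. The sizes and the two views agree. First I'll rise, cross over at z≈0.30 with the fingers shut, and roll so that tool y points along the tipping direction.

```bash
python3 -m creep '{"hand":[0,0,0,0,0,0,0,0,0,0,0,0,0,0,0,0,0,0,0,0],"translation":[[0,0,-7],[0,0,-7],[69,-63,-7],[69,-63,-7],[69,-63,-7],[69,-63,-7],[69,-63,-7],[69,-63,-7],[69,-63,-7],[69,-63,-7],[69,-63,-7],[69,-63,-7],[69,-63,-7],[69,-63,-7],[69,-63,-7],[69,-63,-7],[69,-63,-7],[69,-63,-7],[69,-63,-7],[69,-63,-7]],"roll":[0,0,33,33,33,33,33,33,33,33,33,33,33,33,33,33,33,33,33,33]}'
```

```text
t: 2.7
ee_pos: [0.6328, 0.2786, 0.3019]
orientation: [[0.971, -0.238, 0.0], [-0.238, -0.971, -0.0], [0.0, 0.0, -1.0]]
contact_force: [-0.1, -0.7, 0.0]
grip_width: -0.0002
gripper_force: 0.0
```

```bash
python3 -m creep '{"hand":[0,0,0,0,0,0,0],"translation":[[0,0,5],[0,0,10],[0,0,14.4],[0,0,14.4],[0,1,14.4],[0,2,14.4],[0,2,14.4]],"roll":[0,0,0,0,0,0,0]}'; python3 -m creep '{"hand":[0,0,0,0,0,0,0,0,0,0],"translation":[[0,0.5,0],[0,1,0],[0,1.5,0],[0,2,0],[0,2.5,0],[0,3,0],[0,3.5,0],[0,4,0],[0,4,0],[0,4,0]],"roll":[0,0,0,0,0,0,0,0,0,0]}'
python3 - <<'E'
from h import *
cap('top','t1.png')
E
```

```text
t: 3.58
ee_pos: [0.6295, 0.2596, 0.16]
orientation: [[0.971, -0.238, 0.004], [-0.238, -0.971, 0.001], [0.004, -0.002, -1.0]]
contact_force: [0.3, 0.3, 0.4]
grip_width: -0.0001
gripper_force: 0.0
t: 4.82
ee_pos: [0.6186, 0.2215, 0.1569]
orientation: [[0.972, -0.237, -0.001], [-0.237, -0.972, -0.0], [-0.001, 0.0, -1.0]]
contact_force: [0.8, 0.5, -0.6]
grip_width: -0.0001
gripper_force: 0.3
```

Run:
```python
from h import *
a=cv2.imread('pics/t1.png')[140:270,150:370]
cv2.imwrite('pics/t1c.png',cv2.resize(a,None,fx=3.5,fy=3.5,interpolation=cv2.INTER_CUBIC))
```

```text
(no output)
```

View pics/t1c.png

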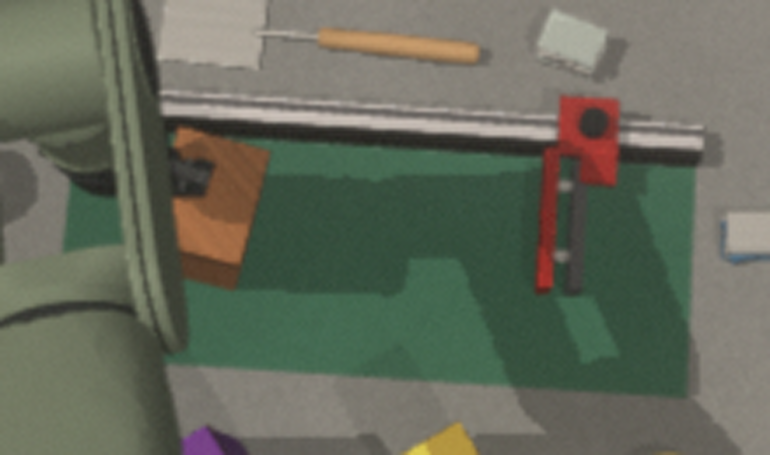

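The crop shows the block leaning over, with the foot corner still at crop (236,288), the same pixel as before, so it isn't sliding. I'll continue the push.

```bash
python3 -m creep '{"hand":[0,0,0,0,0,0,0,0,0,0,0,0,0],"translation":[[0,0.5,0],[0,1,0],[0,1.5,0],[0,2,0],[0,2.5,0],[0,3,0],[0,3.5,0],[0,4,0],[0,4.2,0],[0,4.2,0],[0,4.2,0],[0,4.2,0],[0,4.2,0]],"roll":[0,0,0,0,0,0,0,0,0,0,0,0,0]}'; python3 -m creep '{"hand":[0,0,0,0],"translation":[[0,0,-5],[0,-3,-10],[-5,-3,-14],[-10,-3,-14]],"roll":[0,0,0,0]}'
python3 - <<'E'
from h import *
d=cap('top','t2.png'); s=cap('scene')
x=np.hstack([cv2.resize(f['frame'][y0:y0+h,x0:x0+w],(400,int(400*h/w)),interpolation=cv2.INTER_CUBIC) for f,y0,h,x0,w in ((d,140,150,160,200),(s,130,150,220,200))])
cv2.imwrite('pics/t2c.png',x[:,:,::-1])
E
```

```text
t: 6.5
ee_pos: [0.6089, 0.181, 0.1573]
orientation: [[0.972, -0.237, -0.0], [-0.237, -0.972, 0.0], [-0.0, -0.0, -1.0]]
contact_force: [-0.3, -0.2, 0.2]
grip_width: -0.0001
gripper_force: 0.0
t: 7.0
ee_pos: [0.5205, 0.2348, 0.302]
orientation: [[0.971, -0.237, 0.009], [-0.237, -0.971, 0.003], [0.008, -0.005, -1.0]]
contact_force: [0.2, 0.2, -0.3]
grip_width: 0.0001
gripper_force: 0.0
```

View pics/t2c.png

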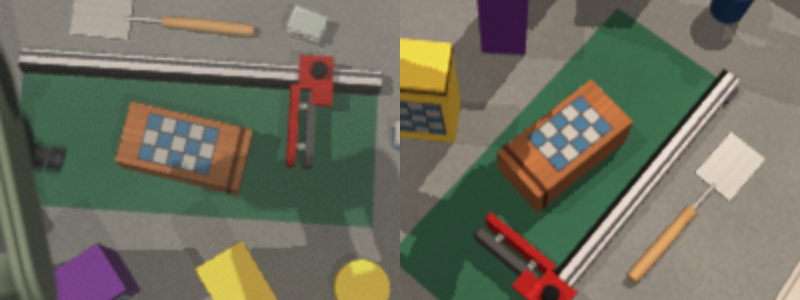

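The block lies mirrors up with its banded top end towards the stop. In the top half of the crop, the fence-side corners are about (130,103) and (252,131), and the foot end runs from (130,103) to (118,155). I'll measure those on the z=0.07 plane.

Run:
```python
from h import *
np.set_printoptions(precision=4,suppress=True)
d=cap('top')
f=lambda p,z:on(d,p[0]/2+160-.25,p[1]/2+140-.25,z)
a,b,c=f((130,103),.07),f((252,131),.07),f((118,155),.07)
v=b-a; ang=np.arctan2(v[1],v[0]); print(a,b,c,np.linalg.norm(v),np.degrees(ang),np.linalg.norm(c-a))
u=v/np.linalg.norm(v); n=np.array([u[1],-u[0],0]) # robot side
if n[0]>0:n=-n
cen=(a+b)/2+n*.045; print('centre',cen,'n',n,'foot',cen-u*.09,'top',cen+u*.09)
print('robot side corners top',cen+u*.09+n*.045,'foot',cen-u*.09+n*.045)
s=arm.state(); print(s['ee_pos'],s['orientation'])
```

```text
[0.6419 0.149  0.07  ] [ 0.6037 -0.0263  0.07  ] [0.5661 0.1634 0.07  ] 0.17945089991072008 -102.27900068255914 0.07708218703911163
centre [0.5788 0.0709 0.07  ] n [-0.9771  0.2127  0.    ] foot [0.5979 0.1588 0.07  ] top [ 0.5597 -0.017   0.07  ]
robot side corners top [ 0.5157 -0.0075  0.07  ] foot [0.554  0.1684 0.07  ]
[0.5168 0.2345 0.2977] [[ 0.9721 -0.2345  0.0001]
 [-0.2345 -0.9721  0.0001]
 [ 0.0001 -0.0001 -1.    ]]
```

Run:
```python
from h import *
np.set_printoptions(precision=3,suppress=True)
d=cap('top');a=cv2.imread('pics/top0.png');h=cv2.cvtColor(a,cv2.COLOR_BGR2HSV)
for n,lo,hi in(('yel',(20,120,120),(33,255,255)),('pur',(130,80,50),(160,255,255))):
    m=cv2.inRange(h,lo,hi);c,_=cv2.findContours(m,cv2.RETR_EXTERNAL,cv2.CHAIN_APPROX_NONE)
    for k in c:
        if cv2.contourArea(k)<200: continue
        P=np.array([on(d,*p,.18) for p in k[:,0]]);i=P[:,0].argmax()
        print(n,k[:,0].min(0),k[:,0].max(0),'x',P[:,0].min(),P[:,0].max(),'y',P[:,1].min(),P[:,1].max(),'front pt',P[i])
```

```text
yel [327 270] [354 297] x 0.3503499224854696 0.4179404654779491 y -0.19938925991142095 -0.13110643165007885 front pt [ 0.418 -0.174  0.18 ]
yel [258 261] [298 304] x 0.33074388924351816 0.4382764964431947 y -0.05808591833531433 0.04351116539283452 front pt [ 0.438 -0.014  0.18 ]
yel [ 87 222] [127 264] x 0.42390138980758674 0.5319291134947294 y 0.37931979011615174 0.48469692741564335 front pt [0.532 0.426 0.18 ]
pur [122 270] [176 313] x 0.30361068066141284 0.4103445629163571 y 0.24800234479942643 0.3858118308259895 front pt [0.41 0.33 0.18]
pur [179 262] [228 303] x 0.33013082070194366 0.4329809272136083 y 0.1186056787432704 0.24266643881708225 front pt [0.433 0.169 0.18 ]
```

The gap between the yellow block (front corner x 0.438, y −0.014) and the purple one (x 0.433, y 0.169) leaves room. I'll open the gripper, square it to the fence, and come down on the robot side of the block.

```bash
python3 -m creep '{"hand":[8.5,8.5,8.5,8.5,8.5,8.5,8.5,8.5,8.5,8.5,8.5,8.5],"translation":[[0.2,6,0],[0.2,12,0],[0.2,17.3,0],[0.2,17.3,0],[0.2,17.3,5],[0.2,17.3,10],[0.2,17.3,15],[0.2,17.3,19],[0.2,17.3,22],[0.2,17.3,25],[0.2,17.3,26.8],[0.2,17.3,26.8]],"roll":[-5,-11.2,-11.2,-11.2,-11.2,-11.2,-11.2,-11.2,-11.2,-11.2,-11.2,-11.2]}'
python3 - <<'E'
from h import *
s=arm.state();print(s['ee_pos'],s['contact_force'],s['qpos'])
cap('top');s=cap('scene')
cv2.imwrite('pics/s3.png',cv2.resize(s['frame'][80:290,180:400],(660,630),interpolation=cv2.INTER_CUBIC)[:600,:,::-1])
E
```

```text
t: 8.7
ee_pos: [0.479, 0.0657, 0.0274]
orientation: [[0.999, -0.043, -0.004], [-0.043, -0.999, 0.0], [-0.004, -0.0, -1.0]]
contact_force: [0.2, -0.4, 0.4]
grip_width: 0.0853
gripper_force: 0.0
[0.47902626 0.06565056 0.02739267] [ 0.22721055 -0.41925301  0.41957029] [-4.32219826e-02  2.96866861e-01  1.91558853e+00  3.43714858e-04
  9.33147334e-01  1.57080409e+00]
```

View pics/s3.png

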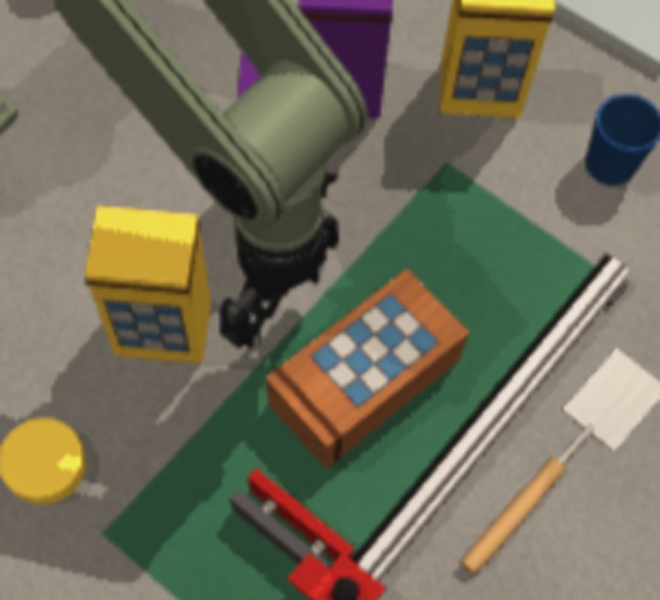

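```bash
python3 -m creep '{"hand":[8.5,8.5,8.5,8.5,8.5,8.5,8.5,8.5,8.5,8.5,8.5,8.5,8.5,8.5],"translation":[[1,0,0],[2,0,0],[2.7,0,0],[3.4,0,0],[4.1,0,0],[4.8,0,0],[5.5,0,0],[6.2,0,0],[6.9,0,0],[7.6,0,0],[8.3,0,0],[9,0,0],[9.5,0,0],[9.5,0,0]],"roll":[0,0,0,0,0,0,0,0,0,0,0,0,0,0]}'
python3 - <<'E'
from h import *
np.set_printoptions(precision=4,suppress=True)
d=cap('top');s=cap('scene')
x=np.hstack([cv2.resize(f['frame'][y0:y0+h,x0:x0+w],(400,int(400*h/w)),interpolation=cv2.INTER_CUBIC) for f,y0,h,x0,w in ((d,140,150,160,200),(s,130,150,220,200))])
cv2.imwrite('pics/t4.png',x[:,:,::-1])
E
```

```text
t: 10.55
ee_pos: [0.576, 0.0609, 0.0296]
orientation: [[0.999, -0.044, 0.002], [-0.044, -0.999, -0.0], [0.002, -0.0, -1.0]]
contact_force: [-0.5, 0.1, -1.1]
grip_width: 0.0849
gripper_force: 0.2
```

View pics/t4.png

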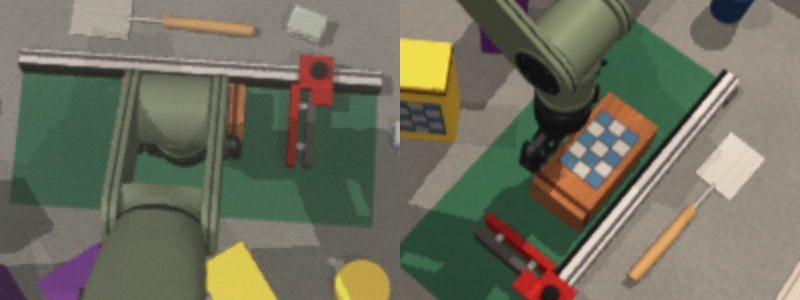

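The crop shows the block square to the fence with about 15 mm still to go. The top end sits at crop (243,…), well short of the stop. I'll creep in with force checks.

```bash
python3 -m creep '{"hand":[8.5,8.5,8.5,8.5],"translation":[[0.3,0,0],[0.6,0,0],[0.9,0,0],[0.9,0,0]],"roll":[0,0,0,0]}'|grep -E "ee_pos|contact"; python3 -m creep '{"hand":[8.5,8.5],"translation":[[0.15,0,0],[0.3,0,0]],"roll":[0,0]}'|grep -E "ee_pos|contact"
```

```text
ee_pos: [0.5834, 0.0607, 0.0294]
contact_force: [-3.3, 0.3, 2.1]
ee_pos: [0.586, 0.0606, 0.0293]
contact_force: [-4.4, -0.1, 3.6]
```

```bash
python3 -m creep '{"hand":[8.5,8.5],"translation":[[0.15,0,0],[0.15,0,0]],"roll":[0,0]}'|grep -E "ee_pos|contact"; python3 -m creep '{"hand":[8.5,8.5],"translation":[[0.15,0,0],[0.15,0,0]],"roll":[0,0]}'|grep -E "ee_pos|contact"; python3 -m creep '{"hand":[8.5,8.5],"translation":[[0.15,0,0],[0.15,0,0]],"roll":[0,0]}'|grep -E "ee_pos|contact"
```

```text
ee_pos: [0.5879, 0.0604, 0.0293]
contact_force: [-5.1, -0.8, 3.3]
ee_pos: [0.5887, 0.0605, 0.0293]
contact_force: [-6.9, 0.6, 4.4]
ee_pos: [0.5892, 0.0605, 0.0291]
contact_force: [-8.0, -0.0, 6.9]
```

The block has met the fence rubber. The force is 8 N and x advances only about a third of what I command. The upward force suggests my contact was high, so later presses will be lower. Now I'll go round to the foot end with a −90° roll and a 4 cm opening.

```bash
python3 -m creep '{"hand":[8.5,8.5,8.5,6,4,4,4,4,4,4,4,4,4,4,4,4,4,4,4],"translation":[[-0.5,0,0],[-2,0,0],[-2,0,-5],[-2,0,-10],[-2,0,-15],[0,-5,-15],[3,-10,-15],[4.9,-16.7,-15],[4.9,-16.7,-15],[4.9,-16.7,-15],[4.9,-16.7,-15],[4.9,-16.7,-15],[4.9,-16.7,-15],[4.9,-16.7,-15],[4.9,-16.7,-10],[4.9,-16.7,-5],[4.9,-16.7,0],[4.9,-16.7,1.7],[4.9,-16.7,1.7]],"roll":[0,0,0,0,0,-10,-20,-30,-40,-50,-60,-70,-80,-90,-90,-90,-90,-90,-90]}'
python3 - <<'E'
from h import *
d=cap('top','t5.png');s=cap('scene')
x=np.hstack([cv2.resize(f['frame'][y0:y0+h,x0:x0+w],(400,int(400*h/w)),interpolation=cv2.INTER_CUBIC) for f,y0,h,x0,w in ((d,150,90,210,120),(s,130,120,240,160))])
cv2.imwrite('pics/t5c.png',x[:,:,::-1])
E
```

```text
t: 14.52
ee_pos: [0.6472, 0.2248, 0.0114]
orientation: [[0.044, 0.999, -0.001], [0.999, -0.044, -0.0], [-0.0, -0.001, -1.0]]
contact_force: [0.5, 0.0, 0.9]
grip_width: 0.04
gripper_force: 0.0
```

View pics/t5c.png

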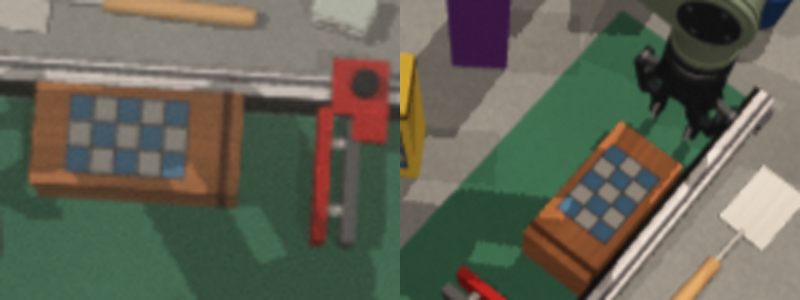

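The block lies against the fence. Its top end is at crop (243,150), its foot at (33,130) and the stop face at (315,190). I'll work out the distances.

Run:
```python
from h import *
np.set_printoptions(precision=4,suppress=True)
d=cap('top');k=400/120
f=lambda p,z:on(d,(p[0]+.5)/k+210-.5,(p[1]+.5)/k+150-.5,z)
for p,z in(((36,85),.07),((30,183),.07),((243,95),.07),((239,192),.07),((318,110),.05),((311,240),.05)):print(p,f(p,z))
```

```text
(36, 85) [0.6891 0.1631 0.07  ]
(30, 183) [0.6028 0.1651 0.07  ]
(243, 95) [ 0.683  -0.0161  0.07  ]
(239, 192) [ 0.5977 -0.0139  0.07  ]
(318, 110) [ 0.6756 -0.0822  0.05  ]
(311, 240) [ 0.5602 -0.0768  0.05  ]
```

```bash
python3 -m creep '{"hand":[4,4,4,4,4,4,4,4,4,4,4,4,4,4,4,4],"translation":[[-2,0,0],[-3.5,0,0],[-4.2,0,0],[-4.7,0,0],[-5.2,0,0],[-5.7,0,0],[-6.2,0,0],[-6.7,0,0],[-7.2,0,0],[-7.7,0,0],[-8.2,0,0],[-8.7,0,0],[-9.2,0,0],[-9.7,0,0],[-10,0,0],[-10,0,0]],"roll":[0,0,0,0,0,0,0,0,0,0,0,0,0,0,0,0]}'; python3 -m creep '{"hand":[4,4],"translation":[[-0.3,0,0],[-0.6,0,0]],"roll":[0,0]}'|grep -E "ee_pos|contact"; python3 -m creep '{"hand":[4,4],"translation":[[-0.2,0,0],[-0.2,0,0]],"roll":[0,0]}'|grep -E "ee_pos|contact"
```

```text
t: 16.68
ee_pos: [0.6432, 0.1243, 0.0122]
orientation: [[0.044, 0.999, 0.0], [0.999, -0.044, -0.001], [-0.001, 0.0, -1.0]]
contact_force: [0.3, 2.8, -0.0]
grip_width: 0.04
gripper_force: 0.0
ee_pos: [0.6426, 0.1191, 0.0122]
contact_force: [-0.7, 3.6, 0.7]
ee_pos: [0.6426, 0.1166, 0.0122]
contact_force: [-0.8, 3.1, 1.1]
```

```bash
for i in 1; do python3 -m creep '{"hand":[4,4],"translation":[[-0.2,0,0],[-0.2,0,0]],"roll":[0,0]}'|grep -E "ee_pos|contact"; python3 -m creep '{"hand":[4,4],"translation":[[-0.15,0,0],[-0.15,0,0]],"roll":[0,0]}'|grep -E "ee_pos|contact"; python3 -m creep '{"hand":[4,4],"translation":[[-0.15,0,0],[-0.15,0,0]],"roll":[0,0]}'|grep -E "ee_pos|contact"; done
```

```text
ee_pos: [0.6425, 0.1148, 0.0122]
contact_force: [-1.0, 3.0, 1.3]
ee_pos: [0.6425, 0.1134, 0.0122]
contact_force: [-1.2, 3.2, 0.3]
ee_pos: [0.6424, 0.1118, 0.0122]
contact_force: [-1.2, 2.9, 0.6]
```

```bash
python3 -m creep '{"hand":[4,4],"translation":[[-0.15,0,0],[-0.15,0,0]],"roll":[0,0]}'|grep -E "ee_pos|contact"; python3 -m creep '{"hand":[4,4],"translation":[[-0.15,0,0],[-0.15,0,0]],"roll":[0,0]}'|grep -E "ee_pos|contact"; python3 -m creep '{"hand":[4,4],"translation":[[-0.1,0,0],[-0.1,0,0]],"roll":[0,0]}'|grep -E "ee_pos|contact"
```

```text
ee_pos: [0.6424, 0.1103, 0.0122]
contact_force: [-1.4, 2.2, -0.4]
ee_pos: [0.6423, 0.1089, 0.0122]
contact_force: [-0.5, 2.9, -0.7]
ee_pos: [0.6423, 0.1084, 0.0122]
contact_force: [-0.4, 5.1, -0.5]
```

The force has gone from 2.9 to 5.1 N, so the stop has been felt. I'll press a little more.

```bash
python3 -m creep '{"hand":[4,4],"translation":[[-0.1,0,0],[-0.1,0,0]],"roll":[0,0]}'|grep -E "ee_pos|contact"; python3 -m creep '{"hand":[4,4],"translation":[[-0.1,0,0],[-0.1,0,0]],"roll":[0,0]}'|grep -E "ee_pos|contact"
```

```text
ee_pos: [0.6423, 0.1078, 0.0122]
contact_force: [-0.8, 6.5, -1.1]
ee_pos: [0.6422, 0.1073, 0.0122]
contact_force: [-0.1, 6.9, 0.1]
```

Contact is firm but gentle, about 4 N net on the stop. Next is a low, gentle press towards the fence to check it is still flush.

```bash
python3 -m creep '{"hand":[4,4,4,4,4,6,6,6,6,6,6,6,6,6,6,6,6,6,6],"translation":[[0.5,0,0],[2.5,0,0],[3,0,-5],[3,0,-10],[3,0,-15],[-1,-3,-15],[-5,-7,-15],[-9.7,-9.8,-15],[-9.7,-9.8,-15],[-9.7,-9.8,-15],[-9.7,-9.8,-15],[-9.7,-9.8,-15],[-9.7,-9.8,-15],[-9.7,-9.8,-15],[-9.7,-9.8,-15],[-9.7,-9.8,-10],[-9.7,-9.8,-5],[-9.7,-9.8,0],[-9.7,-9.8,0]],"roll":[0,0,0,0,0,10,20,30,40,50,60,70,80,90,90,90,90,90,90]}';  python3 -m creep '{"hand":[6,6,6,6,6,6,6],"translation":[[1,0,0],[2,0,0],[3,0,0],[3.5,0,0],[4,0,0],[4.2,0,0],[4.2,0,0]],"roll":[0,0,0,0,0,0,0]}'|grep -E "ee_pos|contact"
```

```text
t: 21.55
ee_pos: [0.5355, 0.0142, 0.0081]
orientation: [[0.999, -0.041, -0.011], [-0.041, -0.999, 0.001], [-0.011, -0.001, -1.0]]
contact_force: [-0.4, 0.4, 0.0]
grip_width: 0.06
gripper_force: 0.0
ee_pos: [0.5819, 0.0116, 0.0121]
contact_force: [0.3, 0.5, 0.0]
```

```bash
python3 -m creep '{"hand":[6,6],"translation":[[0.2,0,0],[0.2,0,0]],"roll":[0,0]}'|grep -E "ee_pos|contact";python3 -m creep '{"hand":[6,6],"translation":[[0.15,0,0],[0.15,0,0]],"roll":[0,0]}'|grep -E "ee_pos|contact"; python3 -m creep '{"hand":[6,6],"translation":[[0.15,0,0],[0.15,0,0]],"roll":[0,0]}'|grep -E "ee_pos|contact"
```

```text
ee_pos: [0.5836, 0.0116, 0.012]
contact_force: [-1.1, -0.6, -0.8]
ee_pos: [0.5836, 0.0117, 0.0116]
contact_force: [-4.1, 0.2, 1.9]
ee_pos: [0.5839, 0.0118, 0.0113]
contact_force: [-7.3, 0.5, 2.8]
```

```bash
python3 -m creep '{"hand":[6,6],"translation":[[0.1,0,0],[0.1,0,0]],"roll":[0,0]}'|grep -E "ee_pos|contact";python3 -m creep '{"hand":[6,6,6,6,6,6,6,6,6],"translation":[[-0.3,0,0],[-2,0,0],[-4,0,0],[-4,0,-5],[-4,0,-10],[-4,0,-20],[-10,0,-25],[-16,-6,-25],[-16,-18,-25]],"roll":[0,0,0,0,0,0,0,0,0]}'
python3 - <<'E'
from h import *
d=cap('top','t6.png');s=cap('scene')
x=np.hstack([cv2.resize(f['frame'][y0:y0+h,x0:x0+w],(400,int(400*h/w)),interpolation=cv2.INTER_CUBIC) for f,y0,h,x0,w in ((d,150,90,225,120),(s,170,120,220,160))])
cv2.imwrite('pics/t6c.png',x[:,:,::-1])
E
```

```text
ee_pos: [0.584, 0.0119, 0.0109]
contact_force: [-7.4, 1.6, 3.0]
t: 24.55
ee_pos: [0.4538, 0.1116, 0.2561]
orientation: [[0.999, -0.047, 0.007], [-0.047, -0.999, -0.0], [0.007, -0.0, -1.0]]
contact_force: [1.9, 0.2, -0.3]
grip_width: 0.0601
gripper_force: 0.0
```

View pics/t6c.png

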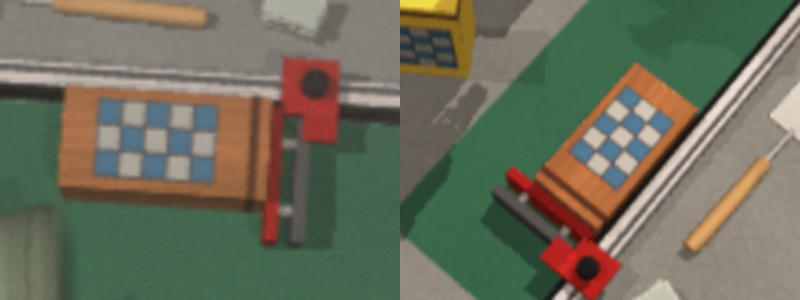

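Both views show the block flush on the fence and against the red plate: the stop face is at crop (272,150) with the top end touching it. Before handing in I'll check numerically that it is square and that it holds still.

Run:
```python
from h import *
d=cap('top');a=d['frame'];h=cv2.cvtColor(a,cv2.COLOR_RGB2HSV)
g=cv2.inRange(h,(60,60,30),(95,255,255))>0
P=[]
for u in range(250,296):  # first mat pixel below the block: foot of robot-side face
    col=g[190:240,u]; P.append(on(d,u,190+col.argmax()-.5,0))
P=np.array(P);p=np.polyfit(P[:,1],P[:,0],1);r=P[:,0]-np.polyval(p,P[:,1]);k=abs(r)<.003;p=np.polyfit(P[k,1],P[k,0],1)
F=[]
for u in list(range(176,238))+list(range(330,346)):
    col=g[165:200,u]; F.append(on(d,u,165+col.argmax()-.5,0))
F=np.array(F);q=np.polyfit(F[:,1],F[:,0],1);r=F[:,0]-np.polyval(q,F[:,1]);k=abs(r)<.004;q=np.polyfit(F[k,1],F[k,0],1)
print('angles deg',np.degrees(np.arctan([p[0],q[0]])),'gap',np.polyval(q,.005)-np.polyval(p,.005),k.sum(),len(F))
```

```text
angles deg [3.28282962 3.10281599] gap 0.08885330684643089 77 78
```

The block is parallel to the fence within 0.2°. The robot-side face is 89 mm from the fence against a 90 mm width, so it is touching. Handing in.

```bash
python3 -c "
from bench import ticket
print(ticket.sign_off())"
```

```text
the job is handed in; nothing more can be done
None
```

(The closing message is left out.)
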